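Turn a circuit board over onto the inspection nest

ROBOT

A 6-joint arm with a two-finger parallel gripper is mounted at the origin on the work surface. World frame = base frame: x ahead of the robot, y to its left, z up, the work surface at z = 0. Lengths are in mm, angles in rad, forces in N, time in s.
With the tool pointing down it reaches from about 350 to 775 mm from the base axis. Payload 7.3 kg.
Tool frame: the origin (TCP) lies midway between the tips of the shut fingers; the grasp point (between the pads) lies 19 mm behind it; z points along the fingers, y is the line along which they close (so a half turn about z gives the same grasp; the last joint's range is limited). The gripper opens to 92 mm and grips with 3 to 60 N. Pads are 19 mm wide; open, the fingers measure 130 mm over their backs; the gripper's body (75 mm by 190 mm) begins 47 mm behind the grasp point.
Start: joints at [-1.357, 0.342, 1.524, -0, 1.275, -0.146], TCP at [184.869, -491.394, 226.741] pointing down, gripper open.
Joint ranges: [-2.53, 2.53], [-0.77, 2.02], [0.04, 2.7], [-1, 4.14], [0.28, 2.66], [-3.11, 3.11]. Speed limits (rad/s): [2.57, 2.57, 3.14, 3.14, 3.14, 3.14].

INTERFACE

Orientations are given as [roll, pitch, yaw] about the fixed x, y, z axes, in that order (R = Rz(yaw) Ry(pitch) Rx(roll)).
In Python, from plant import bot gives the robot as it stands.
- The arm moves only by the tool servo_tool, never from a script. Its argument "deltas" is a list of rows, each a list of 2 entries, a list of its own where there are three numbers: the shift along the tool's x, y, z in m, then the turn, a rotation vector about the tool's x, y, z in degrees. A call has 1 to 20 rows; each row shifts and turns the commanded pose from where the row before left it, along the tool's axes as they then stand; what a row does not reach is not made up. A row lasts 1/8 s, in which the tool goes at most 62.5 mm and 10.7 degrees, less where a joint would pass 70% of its speed; a pose out of reach is approached as far as the arm can. A call with a gripper value outside its range is refused whole. "fingers" is the opening, from 0 (shut) to 1 (fully open), set as the call begins (left out, the last holds). The fingers move at their own pace and stop on an object; the grip force is fixed at half the most. Time passes only in rows, so rows that do not move let the fingers close. It gives the time, the measured TCP pose, the force, the opening and the grip force at its end, in the units of the state.
- bot.get_obs(): the state, without advancing time (a new reading comes with each control period).
- bot.capture(name): name is "scene" or "top"; returns the picture (400x640x3 uint8, red, green, blue); there is no depth.
- bot.camera_model(name): a dict with "mtx" (3x3 intrinsics, pixels), "xyz" and "rotation" of the camera in the world. Camera axes: x right, y down, z forward; pixel columns grow to the right and rows downward; lengths in mm; the calibration is good to about 2 mm. A picture is of the moment at which its call begins. camera_model takes no time and is no camera call.
- bot.close_job(): hands the job in; it is judged then, once.
The state is a dict: "time": time; "joint_positions": joint angles; "dq": joint speeds; "tau": joint torques, N m; "tool_pos": TCP position; "tcp_rot": TCP orientation; "contact_force": force on the tool from outside, world axes, zero at the start; "moment": the same for the moment, N m; "grip_width": finger opening in mm; "finger_force": force on a finger pad.
Only numpy, scipy, OpenCV 4.12 (cv2) and the standard library are available. Lean on these libraries where they do the work, as an engineer would, in place of code of your own. Each camera call takes 0.05 s, during which the arm holds its last target. There are 200 camera calls.

TASK

The framed circuit board lies component side (green) up on the black rest. Turn it over and lay it flat in the blue inspection nest between the yellow guides, solder side (copper) up, setting it down gently; the orange slotted stand is there to park it upright if you need to change your grip. Hold the board only by its frame, never touching its two faces, and leave the other things on the table where they are.

Things in the scene. Friction and masses are not known exactly. Their poses are not given: they have to be found in the camera images.
- panel: Circuit board in an aluminium frame, 130 (x) x 60 (y) x 8 (z), 0.16 kg; origin at its exact middle. Frame 8 wide all round and 8 thick; the faces inside lie 1.5 below the frame's. +z: component side (green, black and white chips); -z: solder side (copper coloured, silver dots). Starts on the black rest, +z up. The two ends are equal.
- rest: Black saddle, fixed, on which the board starts at height 50. Origin on the table under its middle, x along its length. Support bars at |x| = 40 to 60. It is 120 long and nowhere wider than 40 in y, so fingers can reach down beside it at the board's long edges.
- stand: Orange slotted stand, fixed, to park the board upright on a 60 mm end. Origin on the table under its middle. The slot runs along y (44 long, open ends), 12 wide in x, floor at height 12, straight walls up to 42, then lips flared to 53 (mouth 27 wide). Grey foot 90 (x) x 44 (y). A parked board's middle is at height 77; it may lean 0.15 rad.
- nest: Blue inspection nest, fixed. Origin on the table under its middle, x along its length. Seat at height 50 (bars 40 wide at |x| = 40 to 60); a seated board's middle is at 54. Yellow guides rise 5 above the seat: end stops, inner faces x = +-69; corner guides, inner faces y = +-34 at |x| = 50 to 62; 4 clear all round. At |x| < 48 it is at most 40 wide, leaving finger room.
- ring_a: red plastic ring lying flat, outer diameter 68, height 14; bystander; origin centre of underside
- ring_b: second red plastic ring, the same; bystander
- wrench: steel wrench lying on the table; bystander
- screwdriver: screwdriver lying on the table; bystander
- billet: brass cylinder, diameter 44, height 30, standing; bystander; origin centre of underside

How it is judged (in metres and radians):
At the end, for the whole second after the job is handed in: The board lies at rest flat on the nest's seat (middle at height 54 within 3 mm, tilt under 0.08 rad), between the guides (within 9 mm of the nest's centre and 0.15 rad of its length, either end first), solder side up (angle between panel's own z axis and vertical above 3.06 rad and horizontal distance between panel and nest below 0.009 m and angle between the x axis of panel and the x axis of nest, either way round below 0.15 rad and z of panel in the frame of nest between 0.051 and 0.057 m and linear speed of panel below 0.02 m/s and angular speed of panel below 0.1 rad/s); the robot touches nothing.
It fails at once if a finger or the arm touches the board's green or copper face (inside the frame) (contact force between any of the fingers, the arm and panel_c0 above 0.5 N).
It fails at once if the board is dropped or pressed hard onto the nest (over 40 N between them) (contact force between panel and nest above 40 N).
It fails at once if a bystander is moved by more than 30 mm (distance of any of ring_a, ring_b, wrench, screwdriver, billet from where it was at the start of the episode above 0.03 m).
It also fails if it takes over 56 s, if anything falls off the work surface, if the arm or the gripper's body presses on something with over 40 N, if the wrist force passes 120 N, or if a joint passes its speed limit or range.

## Working session

There is one attempt and no reset: what is moved stays moved. The work goes in short steps, Python scripts to look and compute and a tool call to move; the robot and the scene stay as the last step left them, time stands still between calls to the robot, and variables do not carry over. Pictures are saved under pics/ and viewed, at most 10 in all, crops included, and the job is handed in when it is done.

Besides the shell and the picture viewer there is one more tool, called as a command line: name --argument value ..., lists and objects as JSON in quotes. servo_tool: Moves the arm, as the interface text tells. Its arguments: {"type":"object","properties":{"deltas":{"type":"array"},"fingers":{"type":"number"}},"required":["deltas"]}

```bash
mkdir -p pics; ls; python3 - <<'E'
from plant import bot
import cv2
for n in("top","scene"):
    im=bot.capture(n); cv2.imwrite(f"pics/{n}0.png",im[:,:,::-1])
    m=bot.camera_model(n); print(n,m)
print(bot.get_obs())
E
```

```text
pics
top {'mtx': array([[434.33089008,   0.        , 318.72996889],
       [  0.        , 434.33089008, 204.1815902 ],
       [  0.        ,   0.        ,   1.        ]]), 'xyz': array([535.1832302 ,  -1.61285652, 999.0743689 ]), 'rotation': array([-3.10343447,  0.0207139 , -1.58615946])}
scene {'mtx': array([[501.54236815,   0.        , 311.81717771],
       [  0.        , 501.54236815, 205.59995703],
       [  0.        ,   0.        ,   1.        ]]), 'xyz': array([1008.29106923, -713.54326285,  938.09791086]), 'rotation': array([-2.38345582, -0.0068856 ,  0.52491625])}
{'time': 0.1, 'joint_positions': array([-1.35701172e+00,  3.42666870e-01,  1.52490704e+00,  2.33913491e-05,
        1.27541247e+00, -1.45985285e-01]), 'dq': array([-0.00046963, -0.00219507, -0.00289823, -0.00115921, -0.0014849 ,
       -0.00108198]), 'tau': array([ 3.02228618e-03, -4.32000983e+01, -2.44695228e+01,  7.19848112e-02,
        5.25731407e-02, -3.76874834e-05]), 'tool_pos': array([ 184.78860568, -491.02016424,  226.11233366]), 'tcp_rot': array([-3.14021700e+00, -2.24873306e-04,  3.59762913e-01]), 'contact_force': array([-0.3396575 , -0.12883452, -0.33749355]), 'moment': array([-0.02010454,  0.05106632, -0.04070679]), 'finger_force': 0.0, 'grip_width': 91.82025182346938}
```

View pics/top0.png

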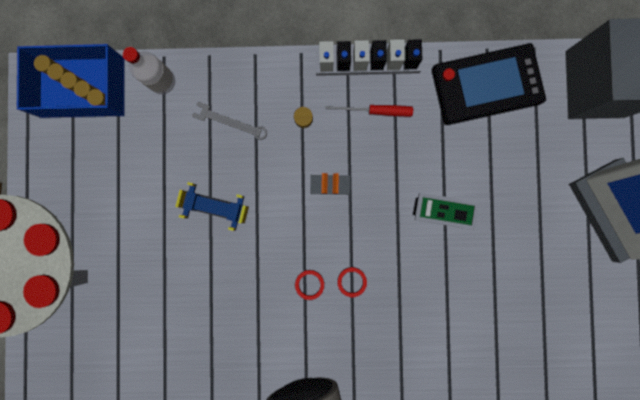

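View pics/scene0.png

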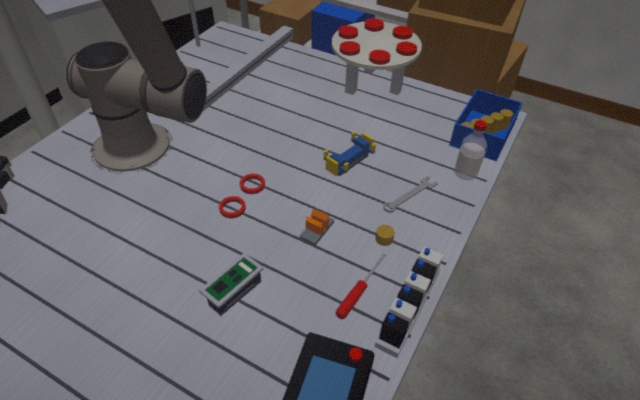

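The top view shows the nest at about (213,206), the stand at (330,184) and the board on its rest at (445,210). The rings are at (310,285) and (352,282), the billet at (303,117), the wrench at (230,121) and the screwdriver at (370,110). The board, stand and nest all lie roughly along world y. Next I'll measure them.

```bash
cat > h.py <<'E'
import numpy as np, cv2
from scipy.spatial.transform import Rotation as R
def ray(m,p,z):
    K=m["mtx"]; Rm=R.from_euler('xyz',m["rotation"]).as_matrix()
    p=np.atleast_2d(np.asarray(p,float)); d=np.c_[p,np.ones(len(p))]@np.linalg.inv(K).T@Rm.T
    return m["xyz"]+d*((z-m["xyz"][2])/d[:,2])[:,None]
def proj(m,P):
    Rm=R.from_euler('xyz',m["rotation"]).as_matrix()
    q=(np.atleast_2d(P)-m["xyz"])@Rm@m["mtx"].T
    return q[:,:2]/q[:,2:]
def masks(im):
    h=cv2.cvtColor(im,cv2.COLOR_RGB2HSV); H,S,V=[h[:,:,i].astype(int) for i in range(3)]
    return dict(green=(H>40)&(H<90)&(S>90),blue=(H>100)&(H<125)&(S>120),yellow=(H>22)&(H<35)&(S>120),
      orange=(H>5)&(H<20)&(S>150),copper=(H>5)&(H<22)&(S>70),red=((H<5)|(H>173))&(S>120))
def rect(mask,m,z,box):
    x0,y0,x1,y1=box; k=np.zeros(mask.shape,np.uint8); k[y0:y1,x0:x1]=mask[y0:y1,x0:x1]
    n,l,s,c=cv2.connectedComponentsWithStats(k,connectivity=8)
    for i in range(1,n):
        if s[i,4]<4: k[l==i]=0
    v,u=np.nonzero(k); P=ray(m,np.c_[u,v],z)[:,:2]
    (cx,cy),wh,a=cv2.minAreaRect(P.astype(np.float32))
    if wh[0]<wh[1]: wh=wh[::-1]; a+=90
    return np.round([cx,cy,*wh,(a+90)%180-90,len(P),*P.mean(0)],1)
E
python3 - <<'E'
from h import *
from plant import bot
for n,bx in(("top",dict(p=(405,185,490,235),n=(165,170,260,240),s=(300,160,360,205))),("scene",dict(p=(190,245,275,310),n=(310,125,390,185),s=(295,200,340,245)))):
    im=cv2.imread(f"pics/{n}0.png")[:,:,::-1].copy(); m=bot.camera_model(n); k=masks(im)
    print(n); print("panel",rect(k["green"],m,56.5,bx["p"])); print("nest b+y",rect(k["blue"]|k["yellow"],m,52,bx["n"]))
    print("nest yellow",rect(k["yellow"],m,55,bx["n"])); print("stand",rect(k["orange"],m,53,bx["s"]))
    ys,xs=np.nonzero(k["yellow"][bx["n"][1]:bx["n"][3],bx["n"][0]:bx["n"][2]])
    cc=cv2.connectedComponentsWithStats((k["yellow"]).astype(np.uint8))
    for s,c in zip(cc[2],cc[3]):
        if bx["n"][0]<c[0]<bx["n"][2] and bx["n"][1]<c[1]<bx["n"][3]: print(s,ray(m,c,55).round(1))
    if n=="top":
        for nm,px in dict(ra=(310,285),rb=(352,282),bil=(303,117),w1=(205,112),w2=(263,133),s1=(330,107),s2=(410,112),foot1=(310,184),foot2=(349,184)).items(): print(nm,ray(m,px,10).round())
A=[];
def crop(n,b,w):
    im=cv2.imread(f"pics/{n}0.png")[b[1]:b[3],b[0]:b[2]]; return cv2.resize(im,(w,300),interpolation=cv2.INTER_CUBIC)
a=np.hstack([crop("top",(400,180,490,240),400),crop("top",(165,170,260,240),400)])
b=np.hstack([crop("scene",(190,245,275,315),400),crop("top",(295,160,365,210),400)])
cv2.imwrite("pics/crops.png",np.vstack([a,b]))
E
```

```text
top
panel [ 552.9 -258.9  110.8   41.6   79.6  765.   552.8 -261.4]
nest b+y [ 571.   253.   155.4   77.7   75.3 1207.   571.3  253. ]
nest yellow [570.9 252.2 154.9  77.4  75.3 231.  571.2 255.8]
stand [616.4  -7.8  41.6  35.   -1.  196.  617.5  -7.5]
[188 183   7   3  10] [[621.  297.5  55. ]]
[176 190   9  17  96] [[588.9 320.9  55. ]]
[237 195   6   3  12] [[592.4 190.7  55. ]]
[239 206   9  17  87] [[552.9 183.5  55. ]]
[179 215   7   3  15] [[550.3 316.9  55. ]]
[229 227   6   3  11] [[521.9 208.7  55. ]]
ra [[390.  41.  10.]]
rb [[396. -54.  10.]]
bil [[774.  51.  10.]]
w1 [[791. 278.  10.]]
w2 [[739. 144.  10.]]
s1 [[796. -11.  10.]]
s2 [[ 781. -194.   10.]]
foot1 [[620.  38.  10.]]
foot2 [[618. -51.  10.]]
scene
panel [ 554.3 -259.   110.8   40.6   79.4  566.   554.2 -263. ]
nest b+y [575.5 240.6 182.7  93.4  74.5 738.  582.9 236.8]
nest yellow [577.  237.4 182.1  93.1  74.5 263.  576.1 219. ]
stand [628.7 -22.4  60.   56.9  87.2 371.  630.2 -23.1]
[352 132   4   6  14] [[556.3 311.7  55. ]]
[362 133  14  19  73] [[607.  308.6  55. ]]
[324 150  14  25 153] [[560.1 172.5  55. ]]
[344 162   5   8  23] [[599.1 185.1  55. ]]
```

View pics/crops.png

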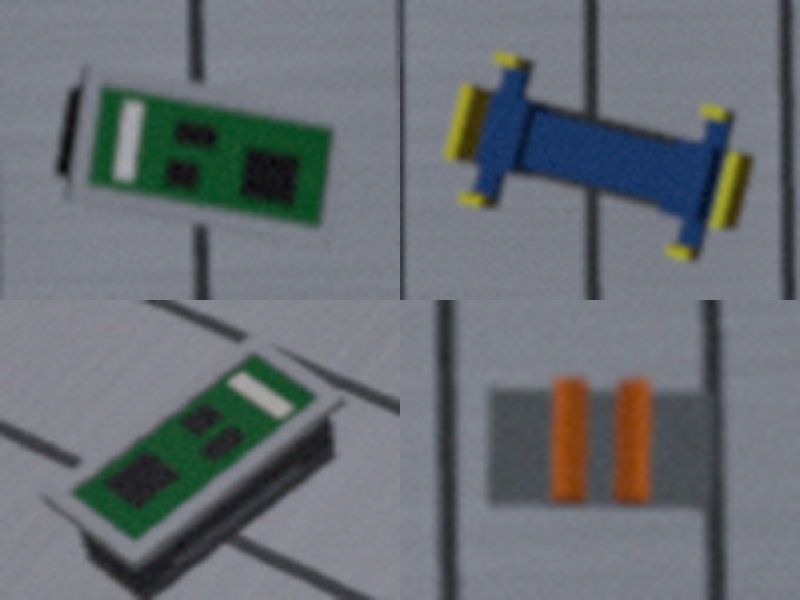

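The crops show the green board (long axis at about 80°), the blue and yellow nest (about 75°), and the orange stand, whose slot runs along world x. My plan is to hold the long edges and tilt 90° about the closing line into the stand, regrip from the copper side, then tilt another 90° into the nest.

```bash
cat >> h.py <<'E'
def pose(o): return np.array(o["tool_pos"]),R.from_euler('xyz',o["tcp_rot"])
def target(g,psi,phi):
    Q=R.from_euler('z',psi,degrees=True)*R.from_euler('x',np.pi)*R.from_euler('y',phi,degrees=True)
    return np.array(g,float)+19*Q.apply([0,0,1]),Q
def plan(p,Q,tp,TQ,N):
    w=(Q.inv()*TQ).as_rotvec(); r=R.from_rotvec(w/N).as_matrix(); d=Q.inv().apply(tp-p)
    S=sum(np.linalg.matrix_power(r,k) for k in range(N))
    s=np.linalg.solve(S,d)/1000; print(N,"rows",[s.round(4).tolist(),np.degrees(w/N).round(2).tolist()],"|mm",(np.linalg.norm(s)*1e3).round(1))
def go(*legs):
    from plant import bot
    o=bot.get_obs(); p,Q=pose(o)
    print("t",o["time"],"q",np.round(o["joint_positions"],3),"tcp",p.round(1),np.degrees(o["tcp_rot"]).round(1),"w",round(o["grip_width"],1),"F",np.round(o["contact_force"],1))
    for g,psi,phi,N in legs:
        tp,TQ=target(g,psi,phi); plan(p,Q,tp,TQ,N); p,Q=tp,TQ
E
python3 -c "
from h import *
go(((553.6,-259,200),79.5,0,10))"
```

```text
t 0.1 q [-1.357  0.343  1.525  0.     1.275 -0.146] tcp [ 184.8 -491.   226.1] [-179.9   -0.    20.6] w 91.8 F [-0.3 -0.1 -0.3]
10 rows [[0.044, 0.0117, 0.0045], [-0.01, -0.01, -5.89]] |mm 45.8
```

servo_tool --deltas '[[[0.044,0.0117,0.0045],[0,0,-5.89]],[[0.044,0.0117,0.0045],[0,0,-5.89]],[[0.044,0.0117,0.0045],[0,0,-5.89]],[[0.044,0.0117,0.0045],[0,0,-5.89]],[[0.044,0.0117,0.0045],[0,0,-5.89]],[[0.044,0.0117,0.0045],[0,0,-5.89]],[[0.044,0.0117,0.0045],[0,0,-5.89]],[[0.044,0.0117,0.0045],[0,0,-5.89]],[[0.044,0.0117,0.0045],[0,0,-5.89]],[[0.044,0.0117,0.0045],[0,0,-5.89]]]' --fingers 1

```text
time: 1.35
tool_pos: [554.1, -257.7, 181.0]
tcp_rot: [-3.141, -0.0, 1.391]
contact_force: [0.8, -0.3, -0.6]
grip_width: 91.7
finger_force: 0.0
```

```bash
python3 -c "
from h import *
go(((553.6,-259,200),79.5,-30,4),((553.6,-259,200),79.5,60,9))"
```

```text
t 1.35 q [-0.561  0.537  1.341 -0.     1.265 -0.381] tcp [ 554.1 -257.7  181. ] [-180.    -0.    79.7] w 91.7 F [ 0.8 -0.3 -0.6]
4 rows [[-0.0028, -0.0001, -0.0001], [0.0, -7.5, 0.05]] |mm 2.8
9 rows [[0.0033, 0.0, -0.0003], [-0.0, 10.0, -0.0]] |mm 3.3
```

servo_tool --deltas '[[[0.0033,0,-0.0003],[0,10,0]],[[0.0033,0,-0.0003],[0,10,0]],[[0.0033,0,-0.0003],[0,10,0]],[[0.0033,0,-0.0003],[0,10,0]],[[0.0033,0,-0.0003],[0,10,0]]]'

```text
time: 1.98
tool_pos: [556.0, -245.3, 188.8]
tcp_rot: [3.14, -0.878, 1.388]
contact_force: [-0.4, 0.6, -0.6]
grip_width: 91.5
finger_force: 0.0
```

```bash
python3 -c "
from h import *
go()"
```

```text
t 1.975 q [-0.869  0.804  1.14   0.657  1.792 -0.74 ] tcp [ 556.  -245.3  188.8] [179.9 -50.3  79.5] w 91.5 F [-0.4  0.6 -0.6]
```

```bash
cat > kin.py <<'E'
from h import *
from scipy.optimize import least_squares
D=[([-1.357,.3427,1.5249,0,1.2754,-.146],[184.8,-491.,226.1],[-3.1402,0,.3598]),
([-.561,.537,1.341,0,1.265,-.381],[554.1,-257.7,181.],[-3.141,0,1.391]),
([-.869,.804,1.14,.657,1.792,-.74],[556.,-245.3,188.8],[3.14,-.878,1.388])]
A=lambda a,t:R.from_euler(a,t)
def rots(q,s4=-1,s6=-1,c=np.pi/2):
    r1=A('z',q[0]);r3=r1*A('y',q[1]+q[2]); return r1,r1*A('y',q[1]),r3,r3*A('z',s4*q[3])*A('y',q[4])*A('z',s6*q[5]+c)
def J(q,**k):
    r1,r2,r3,r6=rots(q,**k); M=r1.as_matrix()
    return np.c_[M[:,1],M[:,2],r2.apply([0,0,1]),r3.apply([0,0,1]),r6.apply([0,0,1])]
B=dict(s4=1,s6=1,c=-np.pi/2)
X=None
lim=np.array([[-2.53,2.53],[-.77,2.02],[.04,2.7],[-1,4.14],[.28,2.66],[-3.11,3.11]])
def fit(k):
    return np.linalg.lstsq(np.vstack([J(d[0],**k) for d in D]),np.hstack([d[1] for d in D]),rcond=None)[0]
def ik(tp,TQ,q0,k,X):
    f=lambda q:np.r_[(J(q,**k)@X-tp)/100,(rots(q,**k)[3].inv()*TQ).as_rotvec()]
    s=least_squares(f,np.clip(q0,lim[:,0]+.01,lim[:,1]-.01),bounds=lim.T); return s.x,s.cost
E
python3 - <<'E'
from kin import *
best=None
for s4 in(1,-1):
  for s6 in(1,-1):
    for c in np.arange(4)*np.pi/2:
      k=dict(s4=s4,s6=s6,c=c)
      e=max((rots(d[0],**k)[3].inv()*A('xyz',d[2])).magnitude() for d in D)
      if best is None or e<best[0]: best=(e,k)
print(best); k=best[1]; X=fit(k); print(X.round(1)); print([(J(d[0],**k)@X-d[1]).round(1) for d in D])
q=np.array([-.56,.54,1.34,0.1,1.26,-.38])
for psi,g in((79.5,(553.6,-259,60)),(90,(617,-7.5,92)),(90,(617,-7.5,180)),(75.3,(571,253,54)),(75.3,(571,253,150))):
  for phi in(-50,-40,-30,-20,0,20,40,50,60,70,90):
    b=min((ik(*target(g,psi,phi),np.array([np.arctan2(g[1],g[0])+dq,.6,1.3,q4,1.3,0]),k,X) for dq in(0,-.4,.4) for q4 in(-.5,.5,1.5,2.8)),key=lambda r:r[1])
    print(g,phi,"OK" if b[1]<1e-6 else "--",b[0].round(2))
E
```

```text
(0.0009659078872424252, {'s4': 1, 's6': 1, 'c': np.float64(1.5707963267948966)})
[ 76.5 181.3 499.2 367.8 318.5]
[array([ 0.1,  0. , -0.7]), array([-0.7,  0.3, -0.5]), array([ 0.6, -0.7,  1.1])]
(553.6, -259, 60) -50 -- [-0.2   0.79  1.61 -1.    1.08  0.66]
(553.6, -259, 60) -40 OK [-0.25  0.73  1.65 -0.91  0.95  0.55]
(553.6, -259, 60) -30 OK [-0.32  0.68  1.63 -0.7   0.88  0.33]
(553.6, -259, 60) -20 OK [-0.4   0.66  1.6  -0.46  0.86  0.08]
(553.6, -259, 60) 0 OK [-0.56  0.66  1.53 -0.    0.95 -0.38]
(553.6, -259, 60) 20 OK [-0.71  0.74  1.43  0.33  1.17 -0.69]
(553.6, -259, 60) 40 OK [-0.82  0.87  1.32  0.55  1.44 -0.85]
(553.6, -259, 60) 50 OK [-0.87  0.95  1.26  0.64  1.57 -0.9 ]
(553.6, -259, 60) 60 OK [-0.9   1.03  1.21  0.72  1.71 -0.93]
(553.6, -259, 60) 70 OK [-0.92  1.12  1.15  0.8   1.84 -0.94]
(553.6, -259, 60) 90 OK [-0.94  1.29  1.06  0.98  2.08 -0.94]
(617, -7.5, 92) -50 OK [ 0.23  0.83  1.43 -0.89  1.29  0.67]
(617, -7.5, 92) -40 OK [ 0.17  0.76  1.45 -0.75  1.19  0.56]
(617, -7.5, 92) -30 OK [ 0.11  0.71  1.46 -0.59  1.11  0.41]
(617, -7.5, 92) -20 OK [ 0.03  0.67  
[... 1713 characters left out ...]
, 54) 90 OK [-0.23  1.08  1.93  1.6   1.57 -1.43]
(571, 253, 150) -50 OK [ 0.55  1.03  0.8  -0.61  1.95  0.77]
(571, 253, 150) -40 OK [ 0.52  0.93  0.91 -0.49  1.8   0.78]
(571, 253, 150) -30 OK [ 0.47  0.84  1.02 -0.38  1.64  0.77]
(571, 253, 150) -20 OK [ 0.42  0.75  1.14 -0.27  1.48  0.73]
(571, 253, 150) 0 OK [0.29 0.6  1.37 0.   1.17 0.55]
(571, 253, 150) 20 OK [0.14 0.51 1.59 0.4  0.94 0.17]
(571, 253, 150) 40 OK [-0.02  0.5   1.77  0.91  0.91 -0.36]
(571, 253, 150) 50 OK [-0.09  0.54  1.85  1.14  0.98 -0.62]
(571, 253, 150) 60 OK [-0.15  0.59  1.91  1.32  1.1  -0.84]
(571, 253, 150) 70 OK [-0.19  0.67  1.95  1.45  1.24 -1.02]
(571, 253, 150) 90 OK [-0.23  0.87  1.97  1.6   1.56 -1.27]
```

```bash
python3 -c "
from h import *
go(((556.3,-244.3,120),79.5,-20,8),((556.3,-244.3,54),79.5,-20,3))"
```

```text
t 1.975 q [-0.869  0.804  1.14   0.657  1.792 -0.74 ] tcp [ 556.  -245.3  188.8] [179.9 -50.3  79.5] w 91.5 F [-0.4  0.6 -0.6]
8 rows [[-0.0045, 0.0, 0.0106], [0.01, -8.79, -0.0]] |mm 11.6
3 rows [[0.0075, -0.0, 0.0207], [0.0, 0.0, 0.0]] |mm 22.0
```

servo_tool --deltas '[[[-0.0045,0,0.0106],[0,-8.79,0]],[[-0.0045,0,0.0106],[0,-8.79,0]],[[-0.0045,0,0.0106],[0,-8.79,0]],[[-0.0045,0,0.0106],[0,-8.79,0]],[[-0.0045,0,0.0106],[0,-8.79,0]],[[-0.0045,0,0.0106],[0,-8.79,0]],[[-0.0045,0,0.0106],[0,-8.79,0]],[[-0.0045,0,0.0106],[0,-8.79,0]],[[0,0,0],[0,0,0]]]'

```text
time: 3.1
tool_pos: [554.5, -247.8, 100.3]
tcp_rot: [-3.137, 0.353, 1.393]
contact_force: [0.3, 0.3, 0.4]
grip_width: 91.8
finger_force: 0.0
```

```bash
python3 -c "
from h import *
go(((556.3,-244.3,54),79.5,-20,4))"
```

```text
t 3.1 q [-0.368  0.608  1.518 -0.418  0.993  0.037] tcp [ 554.5 -247.8  100.3] [-179.7   20.2   79.8] w 91.8 F [0.3 0.3 0.4]
4 rows [[0.0049, 0.0003, 0.0153], [-0.04, 0.05, 0.08]] |mm 16.1
```

servo_tool --deltas '[[[0.0049,0.0003,0.0153],[0,0,0.08]],[[0.0049,0.0003,0.0153],[0,0,0.08]],[[0.0049,0.0003,0.0153],[0,0,0.08]],[[0.0049,0.0003,0.0153],[0,0,0.08]],[[0,0,0],[0,0,0]]]'

```text
time: 3.72
tool_pos: [554.7, -253.3, 36.1]
tcp_rot: [-3.14, 0.354, 1.382]
contact_force: [0.3, 0.3, -0.3]
grip_width: 91.9
finger_force: 0.0
```

```bash
python3 -c "
from h import *
go(((556.3,-244.3,54),79.5,-20,1))
from plant import bot
a=bot.capture('top')[150:270,380:540];b=bot.capture('scene')[200:340,150:310]
cv2.imwrite('pics/g1.png',np.hstack([cv2.resize(a,(400,300)),cv2.resize(b,(400,350))[:300]])[:,:,::-1])"
```

```text
t 3.725 q [-0.376  0.697  1.561 -0.462  0.871  0.111] tcp [ 554.7 -253.3   36.1] [-179.9   20.3   79.2] w 91.9 F [ 0.3  0.3 -0.3]
1 rows [[0.0025, -0.0001, -0.0009], [-0.18, 0.28, -0.27]] |mm 2.7
```

View pics/g1.png

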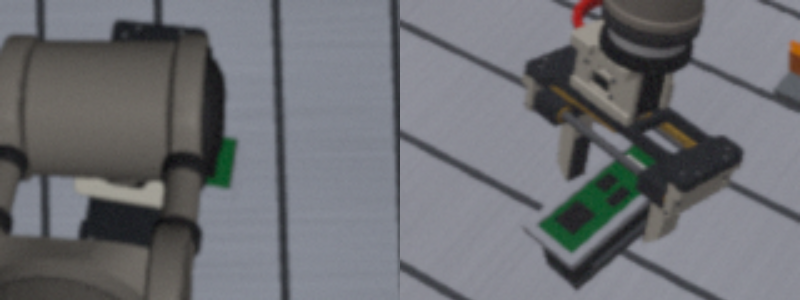

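The arm view covers most of it, but the scene crop shows the fingers on either side of the board's long edges, around (650,190). I'll close the fingers now.

servo_tool --deltas '[[[0.002,0,0],[0,0,0]],[[0,0,0],[0,0,0]],[[0,0,0],[0,0,0]],[[0,0,0],[0,0,0]],[[0,0,0],[0,0,0]],[[0,0,0],[0,0,0]]]' --fingers 0

```text
time: 4.58
tool_pos: [556.1, -251.5, 37.5]
tcp_rot: [3.139, 0.355, 1.382]
contact_force: [-1.2, 1.9, 2.3]
grip_width: 59.4
finger_force: 30.0
```

```bash
python3 -c "
from h import *
go(((556.3,-244.3,150),79.5,-20,4),((617,-70,200),90,70,12))"
```

```text
t 4.575 q [-0.372  0.695  1.561 -0.462  0.872  0.114] tcp [ 556.1 -251.5   37.5] [179.9  20.3  79.2] w 59.4 F [-1.2  1.9  2.3]
4 rows [[-0.008, -0.0002, -0.0223], [0.0, 0.08, -0.08]] |mm 23.7
12 rows [[0.0197, 0.0032, 0.0015], [0.41, 7.48, -0.88]] |mm 20.0
```

servo_tool --deltas '[[[-0.008,0,-0.0223],[0,0,0]],[[-0.008,0,-0.0223],[0,0,0]],[[-0.008,0,-0.0223],[0,0,0]],[[-0.008,0,-0.0223],[0,0,0]],[[-0.008,0,-0.0223],[0,0,0]],[[0,0,0],[0,0,0]]]'

```text
time: 5.32
tool_pos: [557.0, -250.6, 157.1]
tcp_rot: [3.136, 0.355, 1.38]
contact_force: [0.7, 0.4, -2.7]
grip_width: 60.1
finger_force: 30.0
```

```bash
python3 -c "
from h import *
go(((617,-7.5,200),90,70,12))"
```

```text
t 5.325 q [-0.37   0.545  1.455 -0.392  1.102 -0.009] tcp [ 557.  -250.6  157.1] [179.7  20.4  79.1] w 60.1 F [ 0.7  0.4 -2.7]
12 rows [[0.0242, 0.0025, 0.0056], [0.45, 7.51, -0.89]] |mm 25.0
```

servo_tool --deltas '[[[0.0242,0.0025,0.0056],[0.45,7.51,-0.89]],[[0.0242,0.0025,0.0056],[0.45,7.51,-0.89]],[[0.0242,0.0025,0.0056],[0.45,7.51,-0.89]],[[0.0242,0.0025,0.0056],[0.45,7.51,-0.89]],[[0.0242,0.0025,0.0056],[0.45,7.51,-0.89]],[[0.0242,0.0025,0.0056],[0.45,7.51,-0.89]],[[0.0242,0.0025,0.0056],[0.45,7.51,-0.89]],[[0.0242,0.0025,0.0056],[0.45,7.51,-0.89]],[[0.0242,0.0025,0.0056],[0.45,7.51,-0.89]],[[0.0242,0.0025,0.0056],[0.45,7.51,-0.89]],[[0.0242,0.0025,0.0056],[0.45,7.51,-0.89]],[[0.0242,0.0025,0.0056],[0.45,7.51,-0.89]],[[0,0,0],[0,0,0]]]'

```text
time: 6.95
tool_pos: [615.5, 10.4, 189.8]
tcp_rot: [-3.113, -1.224, 1.543]
contact_force: [-0.4, -0.1, -1.6]
grip_width: 59.8
finger_force: 30.0
```

```bash
python3 -c "
from h import *
go(((617,-7.5,200),90,70,1))
from plant import bot
a=bot.capture('top')[120:240,240:400];b=bot.capture('scene')[60:260,200:400]
cv2.imwrite('pics/s1.png',np.hstack([cv2.resize(a,(400,300)),cv2.resize(b,(400,400))[:300]])[:,:,::-1])"
```

```text
t 6.95 q [-0.551  0.871  1.292  0.962  1.792 -0.752] tcp [615.5  10.4 189.8] [-178.4  -70.1   88.4] w 59.8 F [-0.4 -0.1 -1.6]
1 rows [[0.0035, 0.0015, -0.0013], [-0.13, -0.11, -0.54]] |mm 4.0
```

View pics/s1.png

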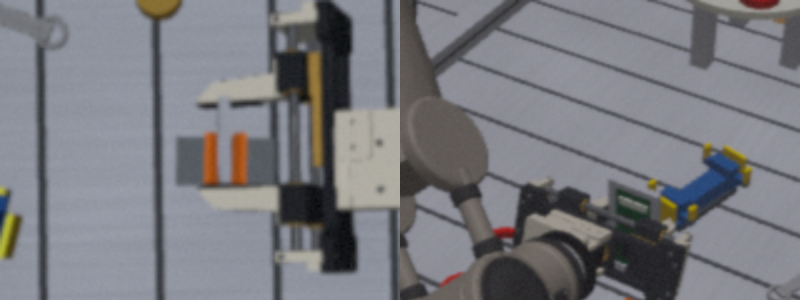

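The board is upright and over the stand. In the top crop its edge is at about (223,100–190) and the slot gap is centred near 224.5. I'll work out the alignment precisely before lowering.

```bash
python3 - <<'E'
from h import *
from plant import bot
m=bot.camera_model('top'); im=bot.capture('top'); k=masks(im)
v,u=np.nonzero(k['orange'][160:205,300:360]); u=u+300;v=v+160
P=ray(m,np.c_[u,v],53); print("orange y range",P[:,1].min().round(1),P[:,1].max().round(1),"x",P[:,0].min().round(1),P[:,0].max().round(1))
h=np.bincount(u,minlength=640)[300:360]; print(dict((i+300,int(c)) for i,c in enumerate(h) if c))
g=cv2.cvtColor(im,cv2.COLOR_RGB2GRAY)
for r in(160,165,170): print(r,g[r,320:342])
for c in(326,327,328,329,330,331): print(c,ray(m,(c,163),248).round(1), ray(m,(c,184),53).round(1))
print(g[150:195:2,329])
E
```

```text
orange y range -25.6 9.9 x 595.4 637.5
{322: 19, 323: 20, 324: 20, 325: 20, 326: 20, 333: 8, 334: 20, 335: 20, 336: 20, 337: 20, 338: 5}
160 [145 142 143 141 137 132 125 128 140 149 151 142 111  89  81  78  75  73
  70  64  61  58]
165 [148 149 149 153 150 150 148 140 143 148 149 147 150 150 150 150 150 150
 149 151 147 150]
170 [150 148 150 150 147 151 145 143 142 148 146 150 149 150 148 147 150 146
 148 146 147 146]
326 [[ 6.355e+02 -2.000e-01  2.480e+02]] [[615.4   0.9  53. ]]
327 [[635.4  -2.  248. ]] [[615.4  -1.3  53. ]]
328 [[635.4  -3.7 248. ]] [[615.4  -3.5  53. ]]
329 [[635.4  -5.4 248. ]] [[615.3  -5.7  53. ]]
330 [[635.3  -7.2 248. ]] [[615.3  -7.9  53. ]]
331 [[635.3  -8.9 248. ]] [[615.3 -10.   53. ]]
[150 156 174 171 157 149 149 148 145 143 148 148 145 145 145 147 145 143
 146 144 144 119  84]
```

```bash
python3 -c "
from h import *
go(((617,-8.6,150),90,69.7,3),((617,-8.6,96),90,69.7,5))"
```

```text
t 7.1 q [-0.551  0.868  1.291  0.961  1.792 -0.752] tcp [615.8   9.9 191.7] [-179.1  -69.9   89.1] w 59.6 F [ 0.2 -1.  -1.1]
3 rows [[-0.0152, 0.0004, 0.0053], [-0.02, -0.08, -0.11]] |mm 16.1
5 rows [[-0.0101, -0.0, 0.0037], [0.0, 0.0, 0.0]] |mm 10.8
```

servo_tool --deltas '[[[-0.0152,0.0004,0.0053],[0,-0.1,-0.1]],[[-0.0152,0.0004,0.0053],[0,-0.1,-0.1]],[[-0.0152,0.0004,0.0053],[0,0,-0.1]],[[-0.0101,0,0.0037],[0,0,0]],[[-0.0101,0,0.0037],[0,0,0]],[[-0.0101,0,0.0037],[0,0,0]],[[-0.0101,0,0.0037],[0,0,0]],[[-0.0101,0,0.0037],[0,0,0]],[[0,0,0],[0,0,0]]]'

```text
time: 8.22
tool_pos: [616.8, 9.6, 89.6]
tcp_rot: [-3.139, -1.22, 1.569]
contact_force: [-0.9, -1.2, -2.1]
grip_width: 59.4
finger_force: 30.0
```

```bash
python3 -c "
from h import *
go(((617,-8.6,91),90,69.7,3))"
```

```text
t 8.225 q [-0.55   1.014  1.302  0.938  1.7   -0.887] tcp [616.8   9.6  89.6] [-179.8  -69.9   89.9] w 59.4 F [-0.9 -1.2 -2.1]
3 rows [[-0.0017, 0.0001, 0.0005], [-0.03, -0.07, -0.01]] |mm 1.7
```

servo_tool --deltas '[[[-0.0015,0,0.0005],[0,0,0]],[[-0.0015,0,0.0005],[0,0,0]],[[-0.0015,0,0.0005],[0,0,0]],[[0,0,0],[0,0,0]]]'

```text
time: 8.72
tool_pos: [617.1, 9.5, 85.9]
tcp_rot: [3.14, -1.22, 1.574]
contact_force: [0.6, 0.5, -2.1]
grip_width: 59.5
finger_force: 30.0
```

servo_tool --deltas '[[[-0.001,0,0.0003],[0,0,0]],[[-0.001,0,0.0003],[0,0,0]],[[0,0,0],[0,0,0]]]'

```text
time: 9.1
tool_pos: [617.1, 9.4, 85.4]
tcp_rot: [3.136, -1.222, 1.577]
contact_force: [-1.3, -0.8, 7.9]
grip_width: 59.7
finger_force: 30.0
```

servo_tool --deltas '[[[0,0,0],[0,0,0]],[[0,0,0],[0,0,0]],[[0,0,0],[0,0,0]],[[0,0,0],[0,0,0]],[[0,0,-0.01],[0,0,0]],[[0,0,-0.03],[0,0,0]],[[0,0,-0.04],[0,0,0]],[[0.03,0,-0.04],[0,0,0]],[[0.05,0,-0.01],[0,0,0]],[[0.05,0,0],[0,0,0]]]' --fingers 1

```text
time: 10.35
tool_pos: [617.0, -69.7, 252.1]
tcp_rot: [3.139, -1.219, 1.573]
contact_force: [0.8, -0.2, -0.2]
grip_width: 91.8
finger_force: 0.0
```

```bash
python3 - <<'E'
from h import *
from plant import bot
go(((617,-7.5,280),90,0,7),((617,100,190),90,-50,7))
m=bot.camera_model('top');im=bot.capture('top');b=bot.capture('scene')
cv2.imwrite('pics/s2.png',np.hstack([cv2.resize(im[140:230,270:390],(400,300)),cv2.resize(b[150:250,250:383],(400,300))])[:,:,::-1])
E
```

```text
t 10.35 q [-0.645  0.859  1.115  0.949  1.964 -0.651] tcp [617.  -69.7 252.1] [179.8 -69.9  90.1] w 91.8 F [ 0.8 -0.2 -0.2]
7 rows [[0.0081, -0.0, 0.005], [0.01, -9.98, -0.0]] |mm 9.5
7 rows [[0.0172, -0.0, 0.0064], [-0.0, -7.14, -0.0]] |mm 18.4
```

View pics/s2.png

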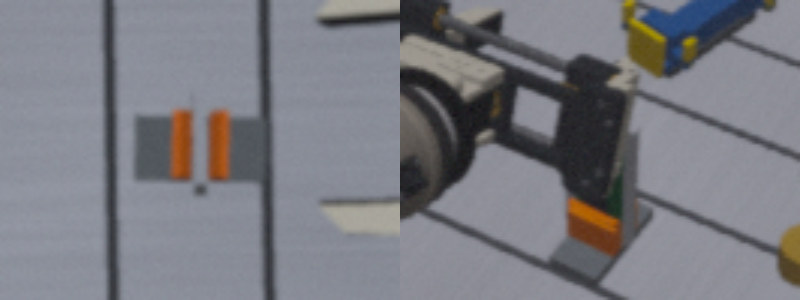

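The board stands upright in the slot: edge-on at top-crop column 200, and vertical in the scene crop at about (625,180). Next I'll swing over to the copper side.

```bash
python3 - <<'E'
from h import *
go(((617,20,280),90,0,8),((617,92,180),90,-50,6))
E
```

```text
t 10.45 q [-0.642  0.853  1.113  0.951  1.965 -0.652] tcp [617.7 -67.9 256.3] [178.4 -69.6  91.6] w 91.6 F [ 0.4 -0.4  0.9]
8 rows [[0.0095, -0.0, 0.0069], [0.05, -8.71, 0.06]] |mm 11.7
6 rows [[0.0149, -0.0, 0.0115], [-0.0, -8.33, -0.0]] |mm 18.8
```

servo_tool --deltas '[[[0.0095,0,0.0069],[0,-8.7,0]],[[0.0095,0,0.0069],[0,-8.7,0]],[[0.0095,0,0.0069],[0,-8.7,0]],[[0.0095,0,0.0069],[0,-8.7,0]],[[0.0095,0,0.0069],[0,-8.7,0]],[[0.0095,0,0.0069],[0,-8.7,0]],[[0.0095,0,0.0069],[0,-8.7,0]],[[0.0095,0,0.0069],[0,-8.7,0]],[[0.0149,0,0.0115],[0,-8.33,0]],[[0.0149,0,0.0115],[0,-8.33,0]],[[0.0149,0,0.0115],[0,-8.33,0]],[[0.0149,0,0.0115],[0,-8.33,0]],[[0.0149,0,0.0115],[0,-8.33,0]],[[0.0149,0,0.0115],[0,-8.33,0]],[[0,0,0],[0,0,0]]]'

```text
time: 12.32
tool_pos: [615.3, 78.9, 158.0]
tcp_rot: [-3.128, 0.869, 1.585]
contact_force: [0.6, -0.1, 0.1]
grip_width: 92.1
finger_force: 0.0
```

```bash
python3 - <<'E'
from h import *
from plant import bot
im=bot.capture('top');b=bot.capture('scene')
go(((617,31,129),90,-50,3),((617,-7.5,97),90,-50,3))
g=cv2.cvtColor(im,cv2.COLOR_RGB2GRAY)
for r in(168,172,178,184,190,194): print(r,g[r,320:342])
cv2.imwrite('pics/s3.png',np.hstack([cv2.resize(im[140:230,270:390],(400,300)),cv2.resize(b[150:250,250:383],(400,300))])[:,:,::-1])
E
```

```text
t 12.425 q [ 0.368  0.809  1.199 -0.791  1.543  0.563] tcp [617.3  77.4 163. ] [180.   49.6  90. ] w 91.7 F [ 0.2 -0.3 -0. ]
3 rows [[-0.0014, -0.0001, 0.0255], [0.02, -0.14, 0.01]] |mm 25.5
3 rows [[-0.0001, -0.0, 0.0167], [0.0, 0.0, 0.0]] |mm 16.7
168 [143 141 143 144 144 145 138 134 138 141 140 147 143 142 142 143 144 142
 142 143 142 141]
172 [142 141 139 135 133 130 132 125 137 139 142 141 141 137 134 135 133 134
 137 140 140 139]
178 [ 87  95 104 106  94  86  90 112 132 139 140 130 107  91  86  84  96 103
 101  91  85  86]
184 [ 90  97 103  98  94  82  93 104 129 140 140 133 111  90  86  84  97 103
  97  92  87  87]
190 [ 88  99 104 103  91  87  88 106 126 138 137 136 110  90  85  89 100 107
  99  87  84  83]
194 [113 112 110 108 108 106 112 122 129 130 131 129 118 111 103  99 103 106
 110 107 111 109]
```

View pics/s3.png

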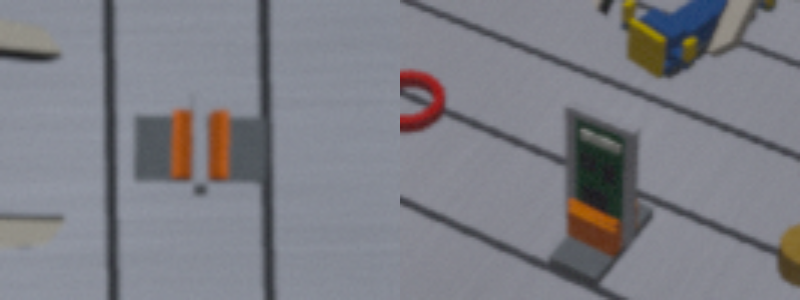

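The board is vertical and centred in the slot at top column 329.6. The green face looks toward −y, and the fingers straddle it from the +y side. I'll approach from there.

servo_tool --deltas '[[[-0.0014,0,0.0255],[0,-0.1,0]],[[-0.0014,0,0.0255],[0,-0.1,0]],[[-0.0014,0,0.0255],[0,-0.1,0]],[[0,0,0.0167],[0,0,0]],[[0,0,0.0167],[0,0,0]],[[0,0,0.0167],[0,0,0]],[[0,0,0],[0,0,0]]]'

```text
time: 13.3
tool_pos: [616.6, -22.7, 83.7]
tcp_rot: [-3.14, 0.872, 1.572]
contact_force: [-0.8, -0.1, -0.5]
grip_width: 92.0
finger_force: 0.0
```

```bash
python3 - <<'E'
from h import *
go(((617,-7,97),90,-50,1))
E
```

```text
t 13.3 q [ 0.227  0.848  1.384 -0.882  1.31   0.649] tcp [616.6 -22.7  83.7] [-179.9   50.    90.1] w 92.0 F [-0.8 -0.1 -0.5]
1 rows [[-0.0002, 0.0004, -0.0016], [-0.03, -0.01, 0.05]] |mm 1.6
```

Now close the fingers and lift straight up. World up is tool (+x·0.766, −z·0.643).

servo_tool --deltas '[[[0,0,-0.001],[0,0,0]],[[0,0,0],[0,0,0]],[[0,0,0],[0,0,0]],[[0,0,0],[0,0,0]],[[0,0,0],[0,0,0]],[[0,0,0],[0,0,0]]]' --fingers 0

```text
time: 14.05
tool_pos: [617.2, -20.8, 85.2]
tcp_rot: [3.14, 0.872, 1.571]
contact_force: [0.4, 1.1, 1.5]
grip_width: 59.8
finger_force: 30.0
```

```bash
python3 - <<'E'
from h import *
go(((617,-7.5,130),90,-50,3),((617,-7.5,200),90,-50,4))
E
```

```text
t 14.05 q [ 0.23   0.846  1.382 -0.882  1.312  0.648] tcp [617.2 -20.8  85.2] [179.9  50.   90. ] w 59.8 F [0.4 1.1 1.5]
3 rows [[-0.0086, -0.0001, -0.0067], [0.03, -0.01, 0.01]] |mm 10.9
4 rows [[-0.0134, 0.0, -0.0112], [0.0, 0.0, 0.0]] |mm 17.5
```

servo_tool --deltas '[[[-0.0086,0,-0.0067],[0,0,0]],[[-0.0086,0,-0.0067],[0,0,0]],[[-0.0086,0,-0.0067],[0,0,0]],[[-0.0134,0,-0.0112],[0,0,0]],[[-0.0134,0,-0.0112],[0,0,0]],[[-0.0134,0,-0.0112],[0,0,0]],[[-0.0134,0,-0.0112],[0,0,0]],[[-0.0134,0,-0.0112],[0,0,0]],[[0,0,0],[0,0,0]]]'

```text
time: 15.18
tool_pos: [617.6, -22.2, 206.9]
tcp_rot: [3.136, 0.872, 1.568]
contact_force: [0.2, 0.0, -2.3]
grip_width: 59.8
finger_force: 30.0
```

```bash
python3 - <<'E'
from h import *
go(((566,233.6,150),75.3,40,14))
E
```

```text
t 15.175 q [ 0.228  0.696  1.303 -0.85   1.458  0.472] tcp [617.6 -22.2 206.9] [179.7  50.   89.8] w 59.8 F [ 0.2  0.  -2.3]
14 rows [[0.0212, -0.0061, 0.0024], [0.12, 6.38, 1.17]] |mm 22.2
```

servo_tool --deltas '[[[0.0212,-0.0061,0.0024],[0.12,6.38,1.17]],[[0.0212,-0.0061,0.0024],[0.12,6.38,1.17]],[[0.0212,-0.0061,0.0024],[0.12,6.38,1.17]],[[0.0212,-0.0061,0.0024],[0.12,6.38,1.17]],[[0.0212,-0.0061,0.0024],[0.12,6.38,1.17]],[[0.0212,-0.0061,0.0024],[0.12,6.38,1.17]],[[0.0212,-0.0061,0.0024],[0.12,6.38,1.17]],[[0.0212,-0.0061,0.0024],[0.12,6.38,1.17]],[[0.0212,-0.0061,0.0024],[0.12,6.38,1.17]],[[0.0212,-0.0061,0.0024],[0.12,6.38,1.17]],[[0.0212,-0.0061,0.0024],[0.12,6.38,1.17]],[[0.0212,-0.0061,0.0024],[0.12,6.38,1.17]],[[0.0212,-0.0061,0.0024],[0.12,6.38,1.17]],[[0.0212,-0.0061,0.0024],[0.12,6.38,1.17]],[[0,0,0],[0,0,0]]]'

```text
time: 17.05
tool_pos: [566.9, 244.6, 132.4]
tcp_rot: [-3.134, -0.694, 1.308]
contact_force: [-1.0, -1.4, -2.5]
grip_width: 59.3
finger_force: 30.0
```

```bash
python3 - <<'E'
from h import *
from plant import bot
go(((566,233.6,100),75.3,40,4))
im=bot.capture('top');b=bot.capture('scene')
cv2.imwrite('pics/n1.png',np.hstack([cv2.resize(im[160:250,150:270],(400,300)),cv2.resize(b[80:200,280:440],(400,300))])[:,:,::-1])
E
```

```text
t 17.05 q [-0.056  0.529  1.752  0.896  0.933 -0.379] tcp [566.9 244.6 132.4] [-179.6  -39.8   74.9] w 59.3 F [-1.  -1.4 -2.5]
4 rows [[-0.0073, 0.0005, 0.0092], [-0.06, 0.06, -0.07]] |mm 11.8
```

View pics/n1.png

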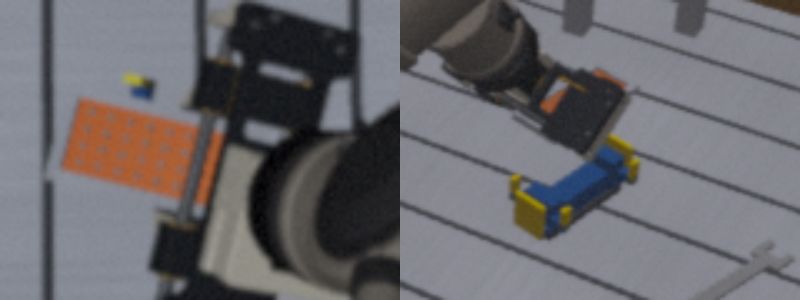

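Copper side is up, with the copper's left end at crop (62–80, 97–170), over the nest. I'll check the board centre from that end edge.

```bash
python3 - <<'E'
from h import *
from plant import bot
m=bot.camera_model('top'); im=bot.capture('top'); h=cv2.cvtColor(im,cv2.COLOR_RGB2HSV)
k=((h[:,:,0]<18)&(h[:,:,1]>100)); k[:165]=0;k[225:]=0;k[:,:160]=0;k[:,205:]=0
go(((566,233.6,100),75.3,40,4))
o=bot.get_obs();p,Q=pose(o); g=p-19*Q.apply([0,0,1]); print("grasp",g.round(1))
v,u=np.nonzero(k); P=ray(m,np.c_[u,v],g[2]-.7+2.5)[:,:2]
d=np.array([np.cos(np.radians(75)),np.sin(np.radians(75))]);n=np.array([-d[1],d[0]])
a=P@d; w=P@n
# long edges direction by fitting extremes of n per slice of d
sl=[(t,w[abs(a-t)<2].min(),w[abs(a-t)<2].max()) for t in np.arange(a.max()-30,a.max()-6,4)]
sl=np.array(sl); print("angle",75+np.degrees(np.arctan(np.polyfit(sl[:,0],(sl[:,1]+sl[:,2])/2,1)[0])),"width",(sl[:,2]-sl[:,1]).mean())
hist=np.sort(a); end=np.percentile(a,99.5)
c=d*(end+1-57)+n*((sl[:,1]+sl[:,2])/2).mean()
print("board centre seen",c.round(1),"expected",(g[:2]+20.4*d).round(1))
E
```

```text
t 17.2 q [-0.055  0.528  1.75   0.895  0.933 -0.378] tcp [568.  244.7 133.5] [-179.8  -39.7   75.1] w 59.6 F [-0.1  0.4 -1.5]
4 rows [[-0.0075, 0.0002, 0.0094], [-0.03, 0.07, -0.03]] |mm 12.0
grasp [565.  233.  148.1]
angle 73.39413898079322 width 41.35299984957542
board centre seen [568.2 252.4] expected [570.3 252.7]
```

```bash
python3 - <<'E'
from h import *
go(((566.8,233.8,100),75.3,40,4),((566.8,233.8,60),75.3,40,5))
E
```

```text
t 17.2 q [-0.055  0.528  1.75   0.895  0.933 -0.378] tcp [568.  244.7 133.5] [-179.8  -39.7   75.1] w 59.6 F [-0.1  0.4 -1.5]
4 rows [[-0.0074, 0.0004, 0.0094], [-0.03, 0.07, -0.03]] |mm 12.0
5 rows [[-0.0051, -0.0, 0.0061], [0.0, 0.0, 0.0]] |mm 8.0
```

servo_tool --deltas '[[[-0.0074,0.0004,0.0094],[0,0.07,0]],[[-0.0074,0.0004,0.0094],[0,0.07,0]],[[-0.0074,0.0004,0.0094],[0,0.07,0]],[[-0.0074,0.0004,0.0094],[0,0.07,0]],[[-0.0051,0,0.0061],[0,0,0]],[[-0.0051,0,0.0061],[0,0,0]],[[-0.0051,0,0.0061],[0,0,0]],[[-0.0051,0,0.0061],[0,0,0]],[[-0.0051,0,0.0061],[0,0,0]],[[0,0,0],[0,0,0]]]'

```text
time: 18.45
tool_pos: [569.3, 246.4, 45.5]
tcp_rot: [-3.136, -0.7, 1.31]
contact_force: [0.7, -0.2, -2.2]
grip_width: 59.9
finger_force: 30.0
```

```bash
python3 - <<'E'
from h import *
from plant import bot
go(((566.8,233.8,55),75.3,40,4))
im=bot.capture('top');b=bot.capture('scene')
cv2.imwrite('pics/n2.png',np.hstack([cv2.resize(im[160:250,150:270],(400,300)),cv2.resize(b[100:190,300:420],(400,300))])[:,:,::-1])
E
```

```text
t 18.45 q [-0.055  0.679  1.8    1.041  0.822 -0.598] tcp [569.3 246.4  45.5] [-179.7  -40.1   75. ] w 59.9 F [ 0.7 -0.2 -2.2]
4 rows [[-0.0009, 0.0002, 0.0009], [-0.04, -0.03, -0.05]] |mm 1.3
```

View pics/n2.png

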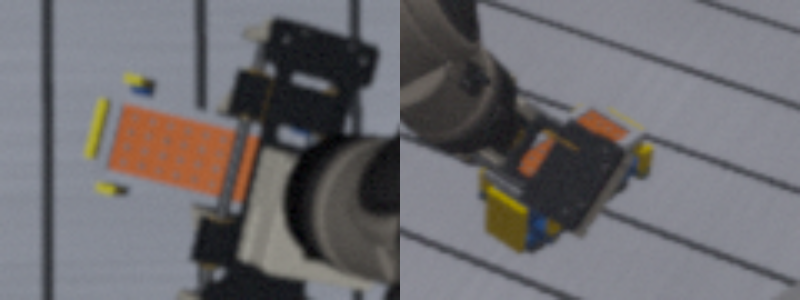

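The board sits between the guides, with the left stop at (97,128) and the corner guides at (135,80) and (110,188) all clear. I'll lower it slowly.

servo_tool --deltas '[[[-0.0009,0.0002,0.0009],[0,0,0]],[[-0.0009,0.0002,0.0009],[0,0,0]],[[-0.0006,0,0.0007],[0,0,0]],[[0,0,0],[0,0,0]]]'

```text
time: 19.05
tool_pos: [569.9, 246.1, 42.7]
tcp_rot: [-3.137, -0.701, 1.311]
contact_force: [-0.7, -0.2, -2.0]
grip_width: 59.4
finger_force: 30.0
```

servo_tool --deltas '[[[-0.0006,0,0.0007],[0,0,0]],[[-0.0006,0,0.0007],[0,0,0]],[[0,0,0],[0,0,0]]]'

```text
time: 19.42
tool_pos: [570.0, 246.1, 40.9]
tcp_rot: [-3.137, -0.701, 1.311]
contact_force: [0.1, 0.5, -0.7]
grip_width: 59.7
finger_force: 30.0
```

servo_tool --deltas '[[[-0.0004,0,0.0005],[0,0,0]],[[-0.0004,0,0.0005],[0,0,0]],[[0,0,0],[0,0,0]]]'

```text
time: 19.8
tool_pos: [570.0, 246.1, 40.7]
tcp_rot: [-3.138, -0.702, 1.312]
contact_force: [-4.9, -3.8, 8.0]
grip_width: 59.5
finger_force: 30.0
```

servo_tool --deltas '[[[0,0,0],[0,0,0]],[[0,0,0],[0,0,0]],[[0,0,0],[0,0,0]],[[0,0,0],[0,0,0]],[[0.0064,0,-0.0077],[0,0,0]],[[0.0128,0,-0.0153],[0,0,0]],[[0.0257,0,-0.0306],[0,0,0]],[[0.0257,0,-0.0306],[0,0,0]],[[0,0,-0.06],[0,0,0]],[[0,0,-0.06],[0,0,0]],[[0,0,-0.06],[0,0,0]],[[0,0,0],[0,0,0]]]' --fingers 1

```text
time: 21.3
tool_pos: [542.3, 130.9, 291.3]
tcp_rot: [3.135, -0.7, 1.314]
contact_force: [0.7, 0.9, 0.1]
grip_width: 91.9
finger_force: 0.0
```

```bash
python3 - <<'E'
from h import *
from plant import bot
go()
m=bot.camera_model('top');im=bot.capture('top');b=bot.capture('scene')
h=cv2.cvtColor(im,cv2.COLOR_RGB2HSV); k=(h[:,:,0]<18)&(h[:,:,1]>100)
print("copper",rect(k,m,56.5,(165,170,260,240)))
cv2.imwrite('pics/n3.png',np.hstack([cv2.resize(im[160:250,150:270],(400,300)),cv2.resize(b[100:190,300:420],(400,300))])[:,:,::-1])
E
```

```text
t 21.3 q [-0.292  0.292  1.626  0.727  1.323 -0.255] tcp [542.3 130.9 291.3] [179.6 -40.1  75.3] w 91.9 F [0.7 0.9 0.1]
copper [570.2 254.6 112.1  42.3  75.1 979.  570.3 254.4]
```

View pics/n3.png

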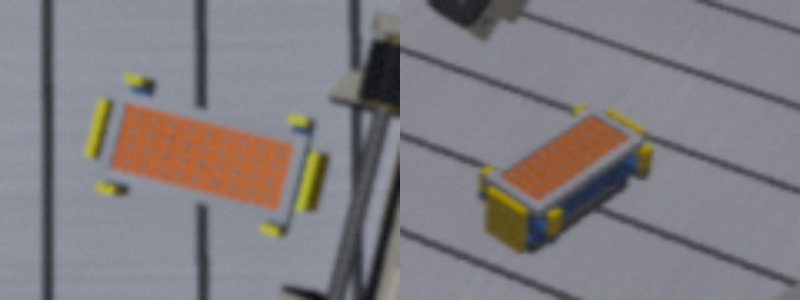

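The board lies flat in the nest with copper up, centred between all six guides. Its centre is at about (570, 254) against (571, 253) for the nest, at 75.1° against 75.3°. The gripper is clear, so I'm handing in.

```bash
python3 -c "
from plant import bot
print(bot.close_job())"
```

```text
the job is handed in; nothing more can be done
None
```

The job is handed in at about 21 s of the 56 s limit: the board was turned over via the stand and lies flat in the nest, copper side up, about 1–2 mm and 0.2° off the nest's measured pose, with the gripper clear; the hand-in returned no verdict.

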